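# Set the block heater's dial and hold its lid open

### The job

Set the temperature on the dry-block heater before its lid is opened: turn the black dial until its white pointer line points at the red marker on the scale. Then lift the heater's blue lid by its steel handle and hold it open at 45 degrees so that I can take the tubes out; it falls shut if let go, so finish while still holding it there, with the dial still on the red marker and the other things on the bench left where they are.

Things in the scene. Friction and masses are not known exactly. Their poses are not given: they have to be found in the camera images.
- heater: dry-block heater fixed to the bench, white case 240 (x) x 356 (y) x 100 mm high. Origin: under its middle, on the bench. z up, x from its front (towards the robot) to its back (lid hinge), y to its left. Left part (y -50 to +170 mm): sample well under a blue lid (220 mm wide, 200 mm deep, 10 mm thick). Right part: flat control panel, top at 100 mm, with the dial and behind it a green screen.
- dial (a joint): turn of the dial in rad, 0 to 4.2, clockwise seen from above: at 0 the pointer line points to the heater's front (-x of the heater), at 1.57 to its left (+y). It stays where it is left (friction 0.03 N m) and has no stop near the marker.
- dial_grip (a point): grip point of the dial, on its vertical axis at heater (-35, -115, +137) mm. The dial is an upright black bar 42 mm long, 14 mm thick, its top 144 mm above the bench, on a disc 44 mm across whose top is 114 mm above the bench. The point turns with the dial; its x axis runs along the bar and the pointer end of the bar is at -x.
- dial_pointer (a point): point on the dial's top at the outer end of the white pointer line (18 x 5 mm), 20 mm from the dial's axis; it turns with the dial. Its x axis points from the pointer end to the dial's axis.
- mark (a joint): place of the red marker on the scale, in rad, measured exactly as joint dial is: the dial points at the marker when the two values are equal. The marker is not to be moved and cannot be touched by the gripper (it lies flat on the panel).
- mark_tip (a point): centre of the red marker, a 16 x 9 mm red piece lying flat on the panel outside the dial, 42 mm from the dial's axis. Its x axis points to the dial's axis.
- lid (a joint): opening of the lid in rad: 0 shut, 0.785 = 45 degrees, stop at 1.3. The front edge rises as it opens. It falls shut from any angle when let go.
- lid_hinge (a point): middle of the lid's hinge line, at heater (+85, +60, +100.5) mm; the line runs along the heater's y at the back of the lid. The lid turns about it.
- lid_handle (a point): middle of the lid handle: round steel bar 12 mm thick, 100 mm long, parallel to the hinge, on two end posts, 34 mm free below it. With the lid shut it lies 170 mm in front of the hinge line and 50 mm above it (150 mm above the bench). The point turns with the lid. The round bar can turn between pads that close across it, so a gripper pointing straight down can follow the whole arc.
- flask: clear conical glass flask, base 72 mm across, 108 mm tall; a bystander, loose on the bench. Origin: centre of its underside.
- beaker: green-tinted glass beaker, 66 mm across, 85 mm tall; a bystander, loose on the bench. Origin: centre of its underside.
- rack: orange tube rack, 140 x 60 x 50 mm, tubes up to 72 mm high; a bystander, loose on the bench. Origin: centre of its underside.
- amber: brown glass bottle, 64 mm across, 140 mm tall; a bystander, loose on the bench. Origin: centre of its underside.
- jar: white jar with red cap, 70 mm across, 80 mm tall; a bystander, loose on the bench. Origin: centre of its underside.
- spatula: flat steel spatula with a wooden handle, lying flat, 170 mm long; a bystander, loose on the bench. Origin: centre of its underside.
- goggles: blue safety goggles, 150 mm wide, 45 mm high; a bystander, loose on the bench. Origin: centre of its underside.

How it is judged (in metres and radians):
On the way, in this order (a step that is already met when the one before it is completed fails the run):
1. the dial points at the red marker while the lid is still shut (angle between the x axis of dial_pointer and the x axis of mark_tip, either way round below 0.14 rad and horizontal distance between dial_pointer and mark_tip below 0.035 m and value of joint lid below 0.08 rad), for 0.2 s.
2. the lid is held open at 45 degrees by the fingers (value of joint lid between 0.665 and 0.905 rad and contact force between lid and the fingers above 0.5 N), for 0.3 s.
At the end, for the whole second after the job is handed in: The fingers hold the lid (contact force above 0.5 N), at rest, at 45 degrees within 7 degrees, through the last second; no loose thing props it; the dial's pointer is within 8 degrees of the red marker (all of step 2 and angle between the x axis of dial_pointer and the x axis of mark_tip, either way round below 0.14 rad and horizontal distance between dial_pointer and mark_tip below 0.035 m and velocity of joint lid between -0.1 and 0.1 rad/s and contact force between lid and flask below 0.2 N and contact force between lid and beaker below 0.2 N and contact force between lid and rack below 0.2 N and contact force between lid and amber below 0.2 N and contact force between lid and jar below 0.2 N and contact force between lid and spatula below 0.2 N and contact force between lid and goggles below 0.2 N); the arm keeps its last pose, push and grip.
It fails at once if a loose thing on the bench was moved by more than 30 mm or tipped over (distance of any of flask, beaker, rack, amber, jar, spatula, goggles from where it was at the start of the episode above 0.03 m or angle between any of flask, beaker, rack, amber, jar, spatula, goggles's own z axis and vertical above 0.5 rad).
It also fails if it takes over 46 s, if anything falls off the work surface, if the arm or the gripper's body presses on something with over 40 N, if the wrist force passes 120 N, or if a joint passes its speed limit or range.

### The arm

A 6-joint arm with a two-finger parallel gripper is mounted at the origin on the work surface. World frame = base frame: x ahead of the robot, y to its left, z up, the work surface at z = 0. Lengths are in mm, angles in rad, forces in N, time in s.
With the tool pointing down it reaches from about 300 to 775 mm from the base axis. Payload 14.6 kg.
Tool frame: the origin (TCP) lies midway between the tips of the shut fingers; the grasp point (between the pads) lies 19 mm behind it (pinch_z is the distance from the TCP to the grasp point, in mm); z points along the fingers, y is the direction in which the jaws open and shut (so a half turn about z gives the same grasp; the last joint's range is limited). The gripper opens to 94 mm and grips with 3 to 60 N. Pads are 16 mm wide; open, the fingers measure 119 mm over their backs; the gripper's body (75 mm by 177 mm) begins 78 mm behind the grasp point.
Start: joints at [1.257, 0.3, 1.521, -0, 1.321, -0.067], TCP at [134.364, 533.325, 205.446] pointing down, gripper open.
Joint ranges: [-3.03, 3.03], [-0.79, 2.21], [0.23, 2.52], [-1.04, 4.18], [0, 3.07], [-2.55, 2.55]. Speed limits (rad/s): [2.22, 2.22, 2.57, 3.14, 3.14, 3.14].

### API

Orientations are given as [roll, pitch, yaw] about the fixed x, y, z axes, in that order (R = Rz(yaw) Ry(pitch) Rx(roll)).
In Python, from cell import read_state, camera, sign_off, pinch_z gives the robot as it stands. The module is installed in compiled form; this text tells all that it offers.
- The arm moves only by the tool servo_tool, never from a script. Its argument "series" is a list of rows, each a list of 6 numbers: the shift along the tool's x, y, z in cm, then the turn, a rotation vector about the tool's x, y, z in rad. In form: [[tx, ty, tz, rx, ry, rz], ...]. A call has exactly 10 rows; each row is the pose to reach, as a shift and turn from the pose commanded when the call began, along the tool's axes at that moment; what a row does not reach only later rows make up. A row lasts 1/12 s, in which the tool goes at most 41.7 mm and 7.16 degrees, less where a joint would pass 70% of its speed; a pose out of reach is approached as far as the arm can. A call with a gripper value outside its range is refused whole. "gripper" is the finger opening in cm, from 0 to 9.4, set as the call begins (left out, the last holds). The fingers move at their own pace and stop on an object; "grip_force" is the grip in N (left out, the last holds). Time passes only in rows, so rows that repeat a pose let the fingers close, or fill a call up. It gives the time, the measured TCP pose, the force and the opening at its end, in the units of the state.
- read_state(): the state, without advancing time (a new reading comes with each control period).
- camera(name): name is "scene" or "side" or "wrist"; returns a dict with "pixels" (384x512x3 uint8, red, green, blue), "fx", "fy", "cx", "cy" (pixels), "pose" (4x4, takes a point from camera to world coordinates); the wrist camera has in their place "mount" (4x4, takes a point from camera to tool coordinates, whose origin is the TCP and whose axes are the flange's). Camera axes: x right, y down, z forward; pixel columns grow to the right and rows downward; lengths in mm; the calibration is good to about 2 mm. A picture is of the moment at which its call begins: read the wrist's pose just before it. There is no depth.
- sign_off(): hands the job in, once; it reports no verdict.
The state is a dict: "clock": time; "joints": joint angles; "qd": joint speeds; "effort": joint torques, N m; "eef_pos": TCP position; "eef_rot": TCP orientation; "wrist_force": force on the tool from outside, world axes, zero at the start; "moment": the same for the moment, N m; "finger_gap": finger opening in mm.
Only numpy, scipy, OpenCV 4.12 (cv2) and the standard library are available. Lean on these libraries where they do the work, as an engineer would, in place of code of your own. Each camera call takes 0.05 s, during which the arm holds its last target.

## Working session

There is one attempt and no reset: what is moved stays moved. The work goes in short steps, Python scripts to look and compute and a tool call to move; the robot and the scene stay as the last step left them, time stands still between calls to the robot, and variables do not carry over. Pictures are saved under pics/ and viewed, and the job is handed in when it is done.

Besides the shell and the picture viewer there is one more tool, called after "Emit:" by a JSON object that holds its "api" and its "payload". servo_tool: Moves the arm, as the interface text tells. Its arguments: {"type":"object","properties":{"series":{"type":"array"},"gripper":{"type":"number"},"grip_force":{"type":"number"}},"required":["series"]}

```bash
mkdir -p pics
cat > h.py <<'E'
import numpy as np, cv2, pickle
from cell import read_state, camera, sign_off, pinch_z
from scipy.spatial.transform import Rotation as R
def snap(n,f):
    s=read_state(); c=camera(n); cv2.imwrite(f'pics/{f}.png',c['pixels'][:,:,::-1]); 
    if 'mount' in c:
        T=np.eye(4); T[:3,:3]=R.from_euler('xyz',s['eef_rot']).as_matrix(); T[:3,3]=s['eef_pos']; c['pose']=T@c['mount']
    pickle.dump(c,open(f'pics/{f}.pkl','wb')); return c
def ld(f): return pickle.load(open(f'pics/{f}.pkl','rb'))
def ray(c,u,v,z):
    d=c['pose'][:3,:3]@np.array([(u-c['cx'])/c['fx'],(v-c['cy'])/c['fy'],1]); o=c['pose'][:3,3]
    return o+d*(z-o[2])/d[2]
def proj(c,p):
    q=np.linalg.inv(c['pose'])@np.append(p,1); return np.array([c['fx']*q[0]/q[2]+c['cx'],c['fy']*q[1]/q[2]+c['cy']])
def crop(f,x0,y0,x1,y1,k,o):
    im=cv2.imread(f'pics/{f}.png')[y0:y1,x0:x1]; cv2.imwrite(f'pics/{o}.png',cv2.resize(im,None,fx=k,fy=k,interpolation=cv2.INTER_CUBIC))
E
python3 - <<'E'
from h import *
print(read_state(), pinch_z)
for n in('scene','side','wrist'):
    c=snap(n,n+'0'); print(n,c['fx'],c['pose'].round(3).tolist())
E
```

```text
{'clock': 0.0, 'joints': array([ 1.25735365e+00,  3.00476384e-01,  1.52158539e+00,  4.42943710e-05,
        1.32070852e+00, -6.66127199e-02]), 'qd': array([ 0.00167448,  0.00019604,  0.00177452, -0.00042497, -0.00013333,
        0.00031732]), 'effort': array([-6.26642377e-04, -5.31805372e+01, -3.52734089e+01,  7.08121830e-02,
        2.44405976e-02, -4.51423125e-05]), 'eef_pos': array([134.29813318, 533.07675236, 204.88161383]), 'eef_rot': array([-3.14042048e+00, -1.21196388e-04,  2.89475163e+00]), 'wrist_force': array([ 0.08044527, -0.43542236, -0.28580291]), 'moment': array([ 0.02426402, -0.00184901,  0.03833585]), 'finger_gap': 93.62999158827645} 18.8
scene 432.60331020107947 [[-0.608, 0.659, -0.442, 1248.378], [0.794, 0.507, -0.336, 549.27], [0.002, -0.555, -0.832, 1507.096], [0.0, 0.0, 0.0, 1.0]]
side 447.3203419659278 [[-0.967, -0.18, 0.181, 250.735], [-0.255, 0.643, -0.723, 1140.95], [0.014, -0.745, -0.667, 1162.39], [0.0, 0.0, 0.0, 1.0]]
wrist 288.52829712944015 [[0.245, 0.933, 0.266, 56.563], [0.97, -0.235, -0.067, 552.179], [-0.0, 0.274, -0.962, 384.602], [0.0, 0.0, 0.0, 1.0]]
```

View pics/scene0.png

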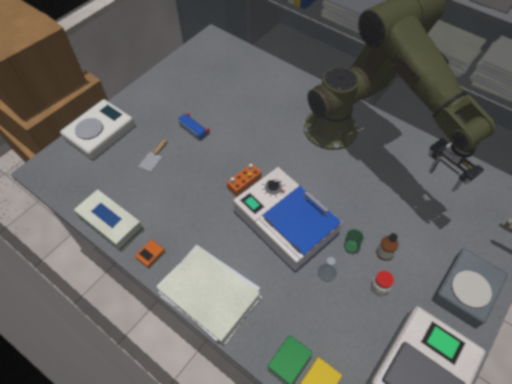

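View pics/side0.png

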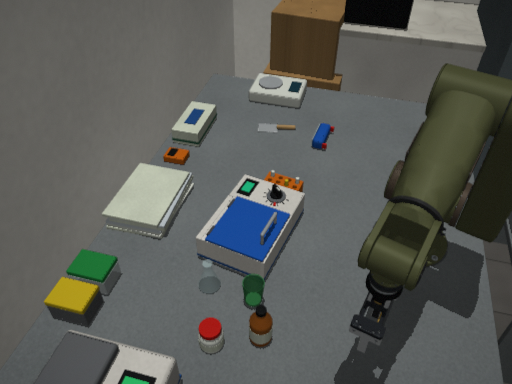

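View pics/wrist0.png

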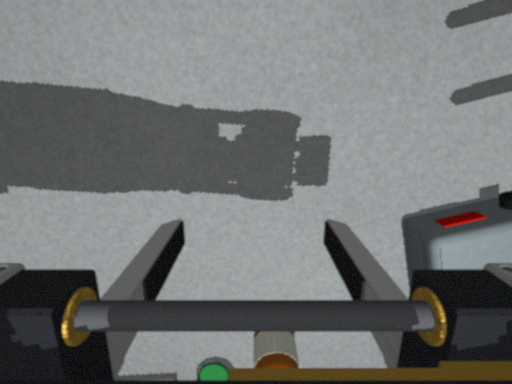

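The heater is in the middle of the bench, at about (287,215) in scene and (252,222) in side. The rack sits beside its panel and the beaker, flask and amber are near its left end. Next I'll enlarge both views.

Run:
```python
from h import *
crop('scene0',222,155,352,275,6,'s1'); crop('side0',190,165,310,275,6,'s2')
```

```text
(no output)
```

View pics/s1.png

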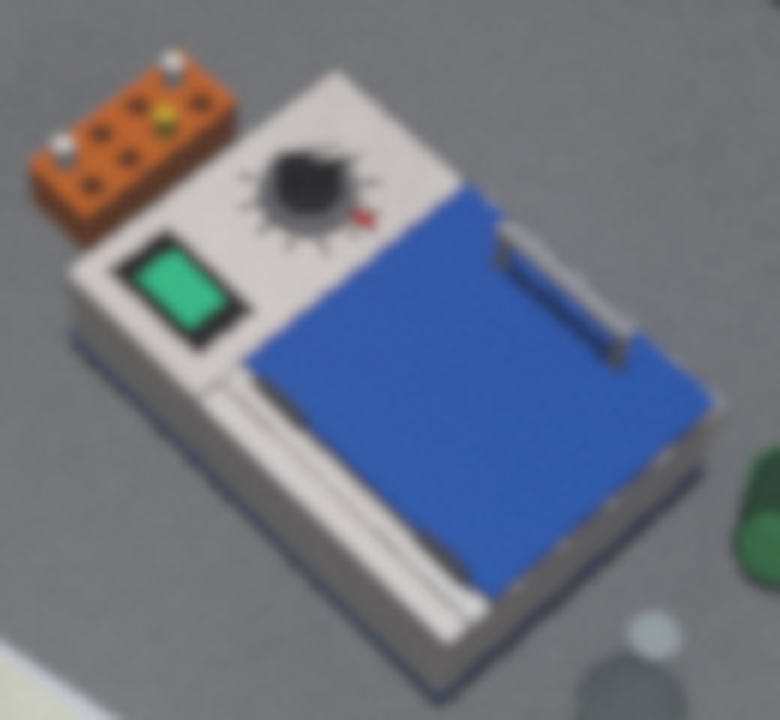

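View pics/s2.png

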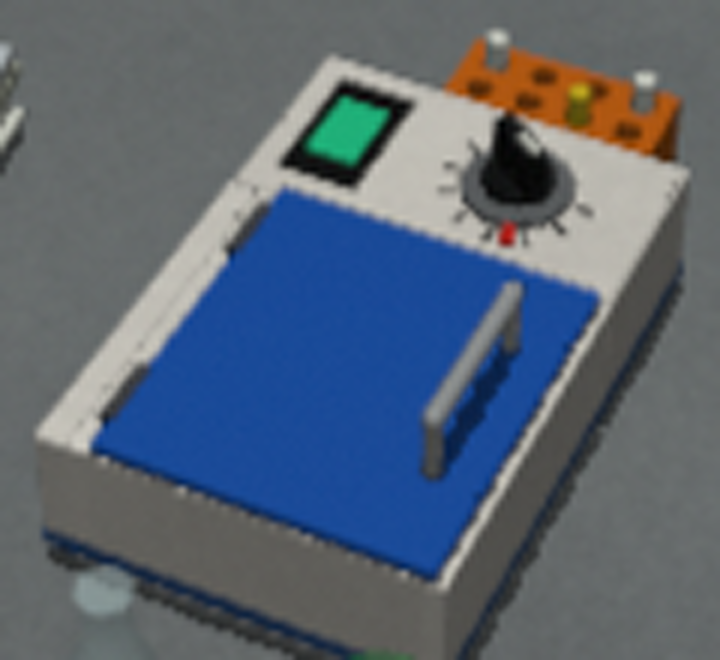

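```bash
cat > fit.py <<'E'
from h import *
from scipy.optimize import least_squares
s=ld('scene0'); d=ld('side0')
a=lambda x,y,x0,y0:(x0+(x+.5)/6-.5, y0+(y+.5)/6-.5)
FR,BR,BL,FL=[(-120,-178,100),(120,-178,100),(120,178,100),(-120,178,100)]
obs=[(s,a(*p,222,155),q) for p,q in [((338,70),FR),((70,275),BR),((450,645),BL),((720,402),FL)]]+\
    [(d,a(*p,190,165),q) for p,q in [((688,175),FR),((333,57),BR),((38,438),BL),((443,583),FL)]]
def W(x,q): 
    c,n=np.cos(x[2]),np.sin(x[2]); return np.array([x[0]+c*q[0]-n*q[1],x[1]+n*q[0]+c*q[1],q[2]])
f=lambda x:np.concatenate([proj(c,W(x,q))-p for c,p,q in obs])
if __name__=='__main__':
    for c,p,q in obs: print(ray(c,*p,100).round(1))
    for x0 in ([600,0,0],):
        r=least_squares(f,x0); print(r.x, r.fun.round(2))
    x=r.x
    for n,q in [('dial',(-35,-115,137)),('handle',(-85,60,150)),('hinge',(85,60,100.5))]: print(n,W(x,q))
    for nm,c,cr,p in [('s',s,(222,155),(363,218)),('d',d,(190,165),(508,234))]:
        w=ray(c,*a(*p,*cr),100); ax=W(x,(-35,-115,100)); v=w-ax; print(nm,'mark r',np.hypot(*v[:2]),'ang', np.arctan2(v[1],v[0])-x[2])
    print('handle ends', [ray(d,*a(*p,190,165),156)for p in((514,286),(433,415))],[ray(s,*a(*p,222,155),156)for p in((505,228),(628,328))])
E
python3 fit.py
```

```text
[380.2 -22.7 100. ]
[615.4 -62.4 100. ]
[676.6 275.  100. ]
[441.9 315.  100. ]
[381. -16. 100.]
[610.4 -62.5 100. ]
[673.1 276.8 100. ]
[443.9 313.5 100. ]
[ 5.27673317e+02  1.25022903e+02 -1.78900597e-01] [-0.88 -1.1  -1.6  -1.46  0.77  0.78  1.59  0.82  1.52 -2.21 -0.28 -1.69
 -1.53  0.19  0.19  2.25]
dial [472.76791934  18.08648611 137.        ]
handle [454.70679246 199.19086401 150.        ]
hinge [621.99357951 168.93973383 100.5       ]
s mark r 42.71406183843302 ang 1.9011657970584266
d mark r 42.456831776926514 ang 1.7943002921969882
handle ends [array([447.02635803, 155.10267443, 156.        ]), array([465.23353336, 255.08630637, 156.        ])] [array([449.78296564, 153.92772693, 156.        ]), array([464.16181166, 253.39417081, 156.        ])]
```

Run:
```python
from h import *
crop('side0',258,178,292,210,20,'s3');crop('scene0',258,170,292,200,20,'s4')
```

```text
(no output)
```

View pics/s3.png

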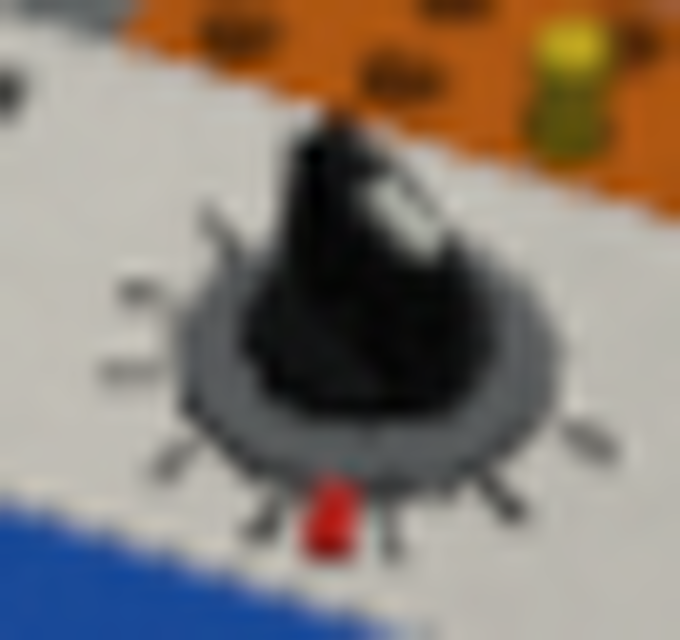

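View pics/s4.png

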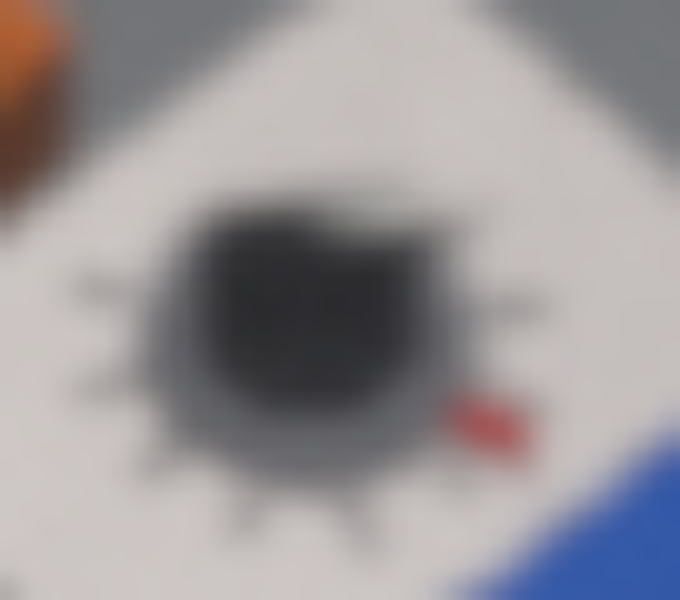

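Run:
```python
from h import *
d=ld('side0'); s=ld('scene0')
a=lambda x,y,x0,y0:(x0+(x+.5)/20-.5, y0+(y+.5)/20-.5)
p=ray(d,*a(375,185,258,178),144);q=ray(d,*a(435,245,258,178),144);print(p,q,np.arctan2(*(q-p)[1::-1]))
p=ray(d,*a(315,135,258,178),144);q=ray(d,*a(450,245,258,178),144);print(p,q,np.arctan2(*(q-p)[1::-1]))
p=ray(s,*a(320,220,258,170),144);q=ray(s,*a(400,215,258,170),144);print(p,q,np.arctan2(*(q-p)[1::-1]))
for c,x in((d,a(330,520,258,178)),(s,a(492,428,258,170))):print(ray(c,*x,100))
c=ld('wrist0');print(c['mount'].round(3).tolist(),c['fx'],c['cx'],c['cy'],np.linalg.norm(0))
```

```text
[474.26440434  23.020526   144.        ] [460.96962422  35.13091603 144.        ] 2.40278080068894
[487.1496421   13.25495187 144.        ] [458.51799018  34.44592848 144.        ] 2.5044421177706875
[472.26390431  21.85245413 144.        ] [462.00583701  33.29232374 144.        ] 2.301782138935279
[471.68322466  60.42835007 100.        ]
[466.25547287  60.46246474 100.        ]
[[-0.0, -0.962, -0.274, 80.05], [1.0, -0.001, 0.001, -0.681], [-0.001, -0.274, 0.962, -179.662], [0.0, 0.0, 0.0, 1.0]] 288.52829712944015 253.77507301803553 190.48245860074852 0.0
```

```bash
cat >> h.py <<'E'
def mv(p,yaw,st=None):
    s=read_state(); Rm=R.from_euler('xyz',s['eef_rot']); d=Rm.inv().apply(np.array(p)-s['eef_pos'])/10
    rv=(Rm.inv()*R.from_euler('xyz',[np.pi,0,yaw])).as_rotvec()
    print('shift cm',d.round(2),'rot',rv.round(3),'clock',s['clock'])
E
python3 -c "
from h import *
mv([472,18,205],2.42)"
```

```text
shift cm [-4.533e+01 -4.171e+01  3.000e-02] rot [-0.001  0.     0.475] clock 0.15
```

Emit:
{"api": "servo_tool", "payload": {"series": [[-2, -1.9, 0, 0, 0, 0.02], [-4.5, -4.1, 0, 0, 0, 0.05], [-7, -6.5, 0, 0, 0, 0.08], [-9.5, -8.8, 0, 0, 0, 0.11], [-12, -11.1, 0, 0, 0, 0.14], [-14.5, -13.4, 0, 0, 0, 0.17], [-17, -15.7, 0, 0, 0, 0.2], [-19.5, -18, 0, 0, 0, 0.22], [-22, -20.3, 0, 0, 0, 0.24], [-24.5, -22.6, 0, 0, 0, 0.26]]}}

```text
clock: 0.98
eef_pos: [317.2, 252.8, 205.5]
eef_rot: [3.141, 0.0, 2.634]
wrist_force: [0.1, 0.6, 0.1]
finger_gap: 94.2
```

```bash
python3 -c "
from h import *
mv([472,18,205],2.42)"
```

```text
shift cm [-24.94 -12.99   0.05] rot [0.    0.    0.214] clock 0.9833
```

Emit:
{"api": "servo_tool", "payload": {"series": [[-2.8, -1.5, 0, 0, 0, 0.03], [-5.6, -2.9, 0, 0, 0, 0.06], [-8.4, -4.4, 0, 0, 0, 0.09], [-11.2, -5.8, 0, 0, 0, 0.12], [-14, -7.3, 0, 0, 0, 0.15], [-16.8, -8.7, 0, 0, 0, 0.17], [-19.6, -10.2, 0, 0, 0, 0.19], [-22, -11.5, 0, 0, 0, 0.21], [-24, -12.5, 0, 0, 0, 0.21], [-24.5, -12.8, 0, 0, 0, 0.21]]}}

```text
clock: 1.82
eef_pos: [469.8, 21.2, 205.1]
eef_rot: [-3.141, -0.0, 2.422]
wrist_force: [-0.1, 0.1, 0.0]
finger_gap: 94.3
```

```bash
python3 -c "
from h import *
c=snap('wrist','w1')
mv([472,18,205],2.42)
print(proj(c,[472,18,137]),proj(c,[470,60,100]))
"
```

```text
shift cm [-0.44 -0.12  0.  ] rot [-0.001 -0.     0.003] clock 1.8667
[253.28038138 204.36174197] [283.5557305  164.87326384]
```

View pics/w1.png

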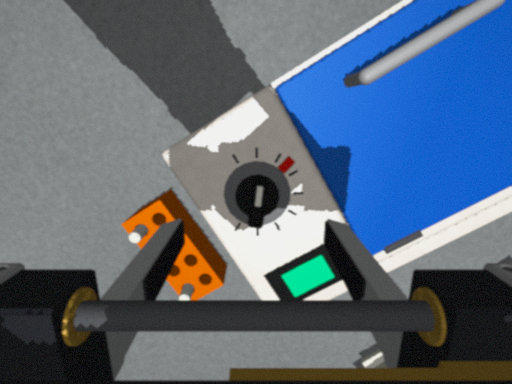

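Run:
```python
from h import *
crop('w1',210,140,310,240,7,'w1c')
```

```text
(no output)
```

View pics/w1c.png

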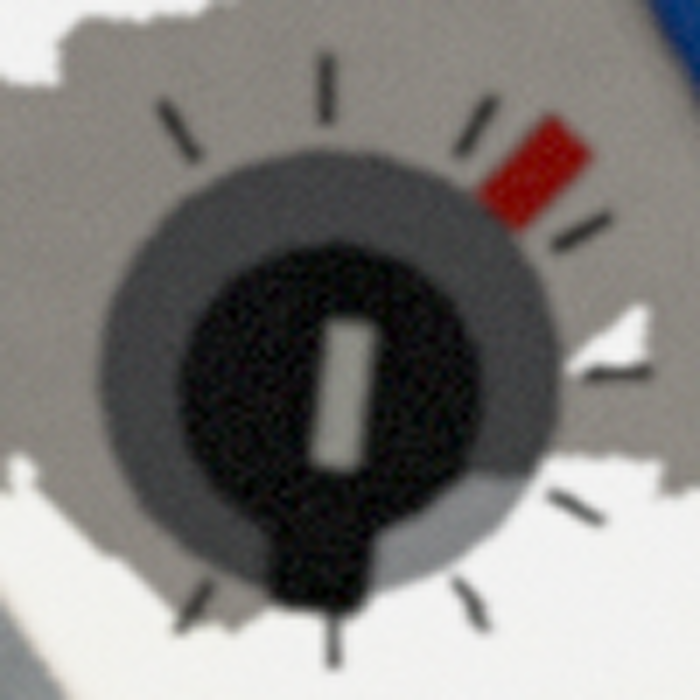

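Run:
```python
from h import *
c=ld('w1'); g=lambda x,y,z: ray(c,210+(x+.5)/7-.5,140+(y+.5)/7-.5,z)
o=g(350,320,144); i=g(333,470,144); e=g(320,610,144); m=g(535,173,100.5); k=g(330,372,114)
print(o,i,e,m,k); an=lambda v:np.arctan2(v[1],v[0])
print('len',np.linalg.norm(o-i),np.linalg.norm(o-e),'ptr',an(o-i),an(o-k),'axis',o+20*(i-o)/np.linalg.norm(i-o))
print('mark',np.linalg.norm((m-k)[:2]),an(m-k))
for p in[(487,193),(515,233)],[(555,115),(592,152)]: print(p)
a=g((487+515)/2,(193+233)/2,100.5);b=g((555+592)/2,(115+152)/2,100.5);print('markdir',an(b-a),np.linalg.norm(b-a))
# handle far end / heater axis via lid right edge
```

```text
[460.76756686  35.08680845 144.        ] [474.1208263   20.68018135 144.        ] [487.35388903   6.94224826 144.        ] [471.04403349  62.23812851 100.5       ] [470.99595359  23.30981376 114.        ]
len 19.643330733013396 38.71626008193031 ptr 2.318267010755778 2.285936265577527 axis [474.36328504  20.41859632 144.        ]
mark 38.928344441874735 1.569561239383943
[(487, 193), (515, 233)]
[(555, 115), (592, 152)]
markdir 1.706500004309206 15.226382235020674
```

```bash
python3 -c "
from h import *
mv([473.5,20.5,120],2.32)"
```

```text
shift cm [-0.39  0.17  8.5 ] rot [-0.001 -0.     0.103] clock 1.8667
```

Emit:
{"api": "servo_tool", "payload": {"series": [[-0.2, 0.1, 0.5, 0, 0, 0.05], [-0.4, 0.2, 1.5, 0, 0, 0.1], [-0.4, 0.2, 2.8, 0, 0, 0.1], [-0.4, 0.2, 4.1, 0, 0, 0.1], [-0.4, 0.2, 5.4, 0, 0, 0.1], [-0.4, 0.2, 6.6, 0, 0, 0.1], [-0.4, 0.2, 7.6, 0, 0, 0.1], [-0.4, 0.2, 8.2, 0, 0, 0.1], [-0.4, 0.2, 8.5, 0, 0, 0.1], [-0.4, 0.2, 8.5, 0, 0, 0.1]], "gripper": 5}}

```text
clock: 2.7
eef_pos: [472.9, 22.7, 120.2]
eef_rot: [-3.141, -0.0, 2.325]
wrist_force: [-0.7, -0.2, 0.1]
finger_gap: 50.0
```

```bash
python3 -c "
from h import *
c=snap('wrist','w2')
print(read_state()['wrist_force'])
mv([473.5,20.5,120],2.32)
crop('w2',170,140,340,290,4,'w2c')"
```

```text
[0.54935529 0.00489655 0.47345832]
shift cm [-0.17 -0.12  0.06] rot [0.    0.    0.005] clock 2.75
```

View pics/w2c.png

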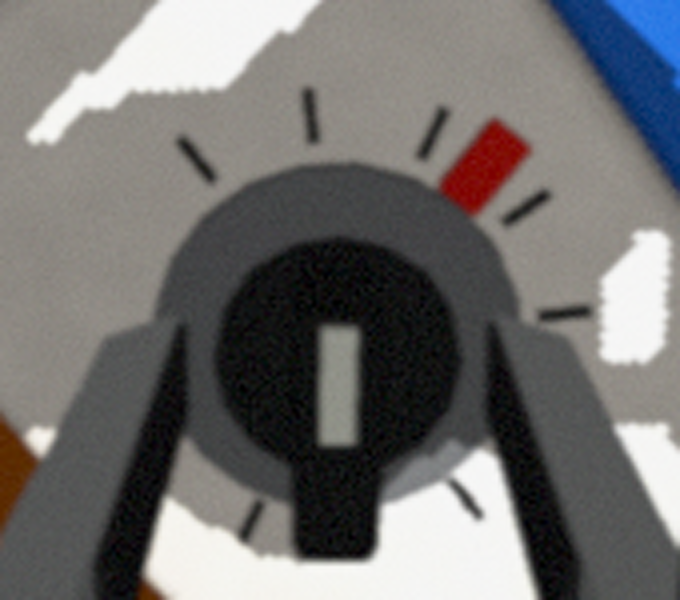

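Run:
```python
from h import *
c=ld('w2'); g=lambda x,y,z: ray(c,170+(x+.5)/4-.5,140+(y+.5)/4-.5,z)
o=g(339,325,144); i=g(338,447,144); e=g(336,558,144); m=g(485,167,100.5)
an=lambda v:np.arctan2(v[1],v[0])
b=(o+e)/2;print(o,i,e,m,'ctr',b,'len',np.linalg.norm(o-i),np.linalg.norm(o-e),'ptr',an(o-i),an(o-e))
ax=o+20*(i-o)/np.linalg.norm(i-o);print(ax,'mark',np.linalg.norm((m-ax)[:2]),an(m-ax),an(m-b))
a=g(456,202,100.5);b=g(513,135,100.5);print('markdir',an(b-a),np.linalg.norm(b-a))
```

```text
[461.05233429  34.91952188 144.        ] [474.31345882  20.5917346  144.        ] [487.01383373   6.62296004 144.        ] [471.39636236  62.02359192 100.5       ] ctr [474.03308401  20.77124096 144.        ] len 19.522881754077215 38.401756012611315 ptr 2.3175510033558844 2.3131847999378596
[474.63754645  20.24157888 144.        ] mark 41.90753975041536 1.6482149517149893 1.6346263802165277
markdir 1.6556308691567123 15.67343826552264
```

Emit:
{"api": "servo_tool", "payload": {"series": [[-0.15, -0.1, 0, 0, 0, 0], [-0.15, -0.1, 0, 0, 0, 0], [-0.15, -0.1, 0, 0, 0, 0], [-0.15, -0.1, 0, 0, 0, 0], [-0.15, -0.1, 0, 0, 0, 0], [-0.15, -0.1, 0, 0, 0, 0], [-0.15, -0.1, 0, 0, 0, 0], [-0.15, -0.1, 0, 0, 0, 0], [-0.15, -0.1, 0, 0, 0, 0], [-0.15, -0.1, 0, 0, 0, 0]], "gripper": 0, "grip_force": 20}}

```text
clock: 3.58
eef_pos: [474.2, 21.3, 120.7]
eef_rot: [3.139, 0.0, 2.325]
wrist_force: [5.2, 6.6, -1.6]
finger_gap: 14.1
```

Emit:
{"api": "servo_tool", "payload": {"series": [[0, 0, 0, 0, 0, 0.07], [0, 0, 0, 0, 0, 0.15], [0, 0, 0, 0, 0, 0.23], [0, 0, 0, 0, 0, 0.31], [0, 0, 0, 0, 0, 0.39], [0, 0, 0, 0, 0, 0.47], [0, 0, 0, 0, 0, 0.55], [0, 0, 0, 0, 0, 0.62], [0, 0, 0, 0, 0, 0.675], [0, 0, 0, 0, 0, 0.675]]}}

```text
clock: 4.42
eef_pos: [474.5, 21.4, 120.7]
eef_rot: [3.139, -0.001, 1.646]
wrist_force: [8.4, 8.4, -4.5]
finger_gap: 13.8
```

```bash
python3 -c "
from h import *
c=snap('wrist','w3')
s=read_state();print(s['wrist_force'],s['eef_rot'],s['eef_pos'])
crop('w3',170,140,340,290,4,'w3c')"
```

```text
[ 8.32820437  6.93206069 -4.13194044] [ 3.13864345e+00 -1.23575548e-03  1.64875701e+00] [474.49173188  21.37146716 120.6896018 ]
```

View pics/w3c.png

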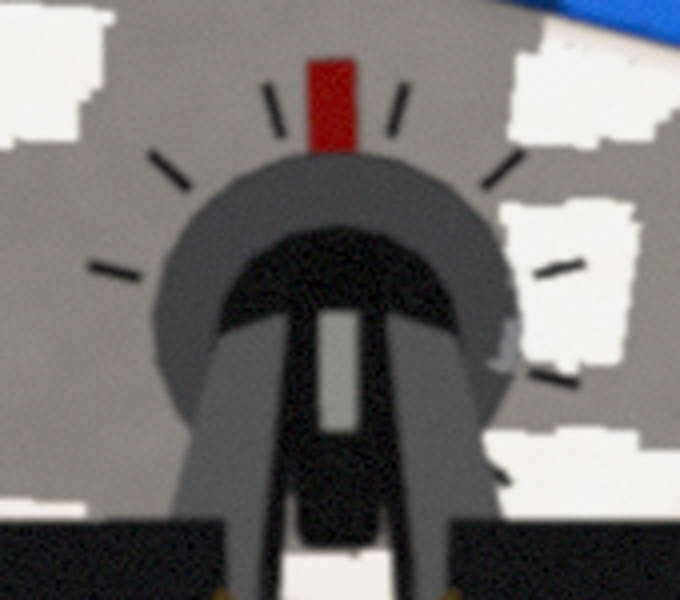

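The pointer line (x 338) and the marker (x 332) are lined up, to about 0.02 rad. Now I'll release and rise.

Emit:
{"api": "servo_tool", "payload": {"series": [[0, 0, 0, 0, 0, 0], [0, 0, 0, 0, 0, 0], [0, 0, 0, 0, 0, 0], [0, 0, 0, 0, 0, 0], [0, 0, 0, 0, 0, 0], [0, 0, -0.5, 0, 0, 0], [0, 0, -2, 0, 0, 0], [0, 0, -4.5, 0, 0, 0], [0, 0, -7, 0, 0, 0], [0, 0, -9, 0, 0, 0]], "gripper": 5}}

```text
clock: 5.3
eef_pos: [473.5, 20.5, 212.6]
eef_rot: [3.14, 0.0, 1.65]
wrist_force: [0.2, 0.5, 0.3]
finger_gap: 50.1
```

```bash
python3 -c "
from h import *
c=snap('wrist','w4')
mv([455.5,202,220],1.392)
crop('w4',190,120,320,240,5,'w4c')"
```

```text
shift cm [18.24 -0.49 -0.41] rot [ 0.006 -0.     0.258] clock 5.35
```

View pics/w4.png

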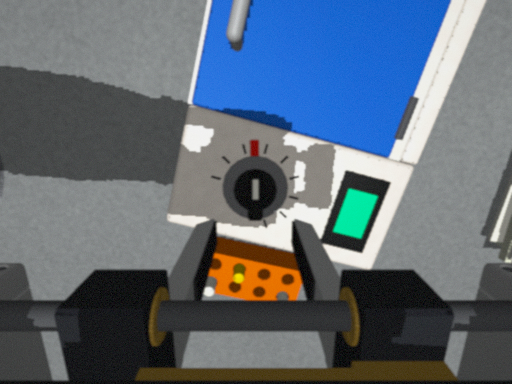

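View pics/w4c.png

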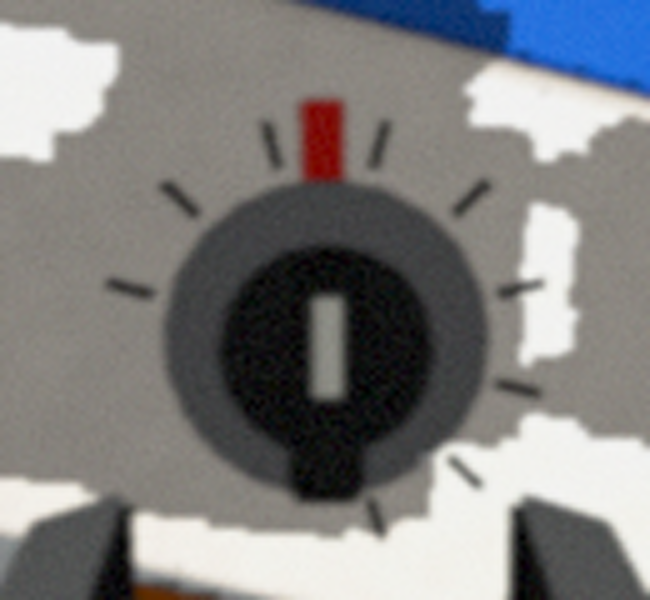

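The dial is set and the line points at the marker. Next is above the handle.

Emit:
{"api": "servo_tool", "payload": {"series": [[1.5, 0, 0, 0, 0, 0.03], [3.5, 0, 0, 0, 0, 0.06], [6, -0.1, 0, 0, 0, 0.1], [8.5, -0.2, 0, 0, 0, 0.14], [11, -0.3, 0, 0, 0, 0.18], [13.5, -0.4, 0, 0, 0, 0.22], [15.5, -0.5, 0, 0, 0, 0.25], [17.2, -0.5, 0, 0, 0, 0.255], [18.2, -0.5, 0, 0, 0, 0.255], [18.2, -0.5, 0, 0, 0, 0.255]], "gripper": 7}}

```text
clock: 6.18
eef_pos: [453.9, 202.9, 210.5]
eef_rot: [-3.142, -0.0, 1.397]
wrist_force: [-0.2, 0.5, 0.0]
finger_gap: 69.9
```

```bash
python3 -c "
from h import *
c=snap('wrist','w5'); s=read_state(); print(s['eef_pos'],s['eef_rot'])
crop('w5',130,60,390,260,3,'w5c')"
```

```text
[453.98546269 201.86067182 210.45304597] [-3.14152010e+00  1.50831085e-04  1.39641686e+00]
```

View pics/w5c.png

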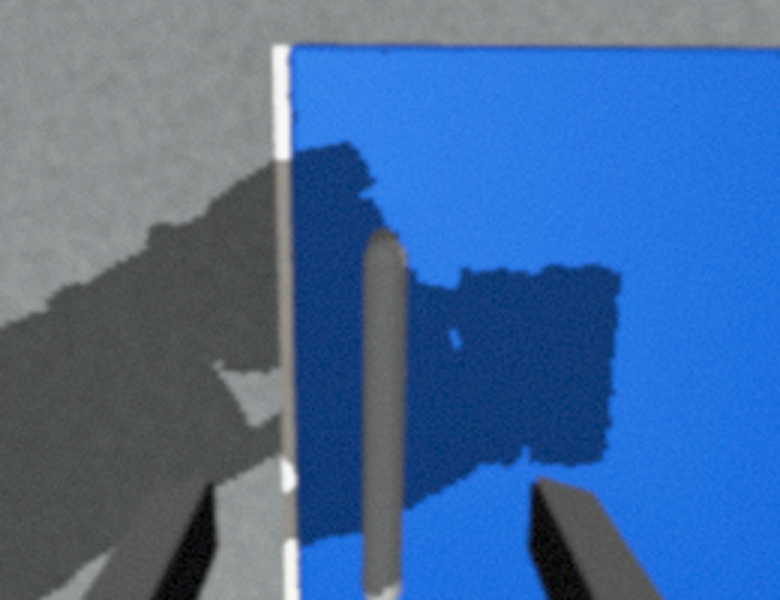

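Run:
```python
from h import *
c=ld('w5'); g=lambda x,y,z: ray(c,130+(x+.5)/3-.5,60+(y+.5)/3-.5,z)
a=g(386,232,152);b=g(381,592,152);print(a,b,np.linalg.norm(a-b),(a+b)/2,np.arctan2(*(a-b)[1::-1]))
print(np.linalg.norm(g(363,400,150)-g(406,400,150)))
m=(a+b)/2
mv([m[0],m[1],132.5],1.392)
```

```text
[467.12240564 258.31906367 152.        ] [447.20416652 151.38722677 152.        ] 108.77110826258532 [457.16328608 204.85314522 152.        ] 1.3866364529826696
12.430565400429442
shift cm [0.35 0.26 7.8 ] rot [-0.     0.     0.004] clock 6.2333
```

Emit:
{"api": "servo_tool", "payload": {"series": [[0.2, 0.15, 0.5, 0, 0, 0], [0.35, 0.25, 1.5, 0, 0, 0], [0.35, 0.25, 2.8, 0, 0, 0], [0.35, 0.25, 4.1, 0, 0, 0], [0.35, 0.25, 5.4, 0, 0, 0], [0.35, 0.25, 6.5, 0, 0, 0], [0.35, 0.25, 7.3, 0, 0, 0], [0.35, 0.25, 7.8, 0, 0, 0], [0.35, 0.25, 7.8, 0, 0, 0], [0.35, 0.25, 7.8, 0, 0, 0]]}}

```text
clock: 7.07
eef_pos: [457.3, 204.6, 132.6]
eef_rot: [3.142, -0.0, 1.395]
wrist_force: [0.1, -0.1, -0.5]
finger_gap: 70.4
```

Emit:
{"api": "servo_tool", "payload": {"series": [[0, 0, 0, 0, 0, 0], [0, 0, 0, 0, 0, 0], [0, 0, 0, 0, 0, 0], [0, 0, 0, 0, 0, 0], [0, 0, 0, 0, 0, 0], [0, 0, 0, 0, 0, 0], [0, 0, 0, 0, 0, 0], [0, 0, 0, 0, 0, 0], [0, 0, 0, 0, 0, 0], [0, 0, 0, 0, 0, 0]], "gripper": 0, "grip_force": 30}}

```text
clock: 7.9
eef_pos: [457.4, 204.6, 132.4]
eef_rot: [3.141, -0.0, 1.395]
wrist_force: [3.1, -0.7, -1.4]
finger_gap: 10.9
```

Run:
```python
from h import *
s=read_state(); print(s['eef_pos'],s['eef_rot'],s['wrist_force'],s['finger_gap'])
snap('wrist','w6')
# arc relative to hinge, tool frame (yaw ~1.392: tool y = heater +x, tool z down)
r=np.hypot(170,50);a0=np.arctan2(50,170)
for t in np.linspace(0,.785,21): print(round((170-r*np.cos(a0+t))/10,2), round((r*np.sin(a0+t)-50)/10,2))
```

```text
[457.41804489 204.58391114 132.44978966] [ 3.14093533e+00 -4.49820876e-05  1.39481119e+00] [ 3.06649481 -0.72209944 -1.4156624 ] 10.93349324496234
0.0 0.0
0.21 0.66
0.44 1.32
0.71 1.96
0.99 2.6
1.3 3.22
1.64 3.83
1.99 4.42
2.38 5.01
2.78 5.57
3.21 6.12
3.65 6.66
4.12 7.17
4.61 7.67
5.11 8.14
5.64 8.6
6.18 9.03
6.74 9.45
7.32 9.84
7.9 10.21
8.51 10.55
```

View pics/w6.png

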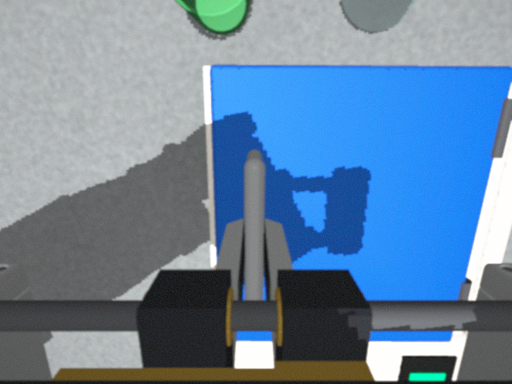

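Emit:
{"api": "servo_tool", "payload": {"series": [[0, 0.07, -0.25, 0, 0, 0], [0, 0.21, -0.66, 0, 0, 0], [0, 0.44, -1.32, 0, 0, 0], [0, 0.71, -1.96, 0, 0, 0], [0, 0.99, -2.6, 0, 0, 0], [0, 1.3, -3.22, 0, 0, 0], [0, 1.64, -3.83, 0, 0, 0], [0, 1.99, -4.42, 0, 0, 0], [0, 2.38, -5.01, 0, 0, 0], [0, 2.5, -5.18, 0, 0, 0]]}}

```text
clock: 8.78
eef_pos: [481.7, 200.2, 185.4]
eef_rot: [-3.141, 0.0, 1.395]
wrist_force: [-8.4, -0.5, 1.0]
finger_gap: 11.0
```

Run:
```python
from h import *
s=read_state(); print(s['eef_pos'],s['eef_rot'],s['wrist_force'],s['finger_gap'])
snap('side','d7');crop('d7',150,130,330,280,4,'d7c')
```

```text
[481.72241682 200.16418928 185.37782711] [-3.14051956e+00  2.64333804e-04  1.39481169e+00] [-8.39451565 -0.49454845  1.028025  ] 10.997062596089652
```

View pics/d7c.png

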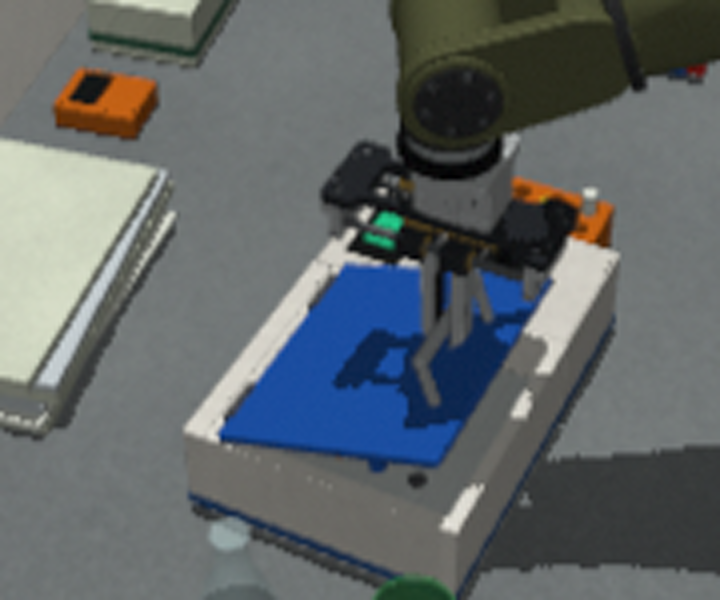

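Emit:
{"api": "servo_tool", "payload": {"series": [[0, 0.28, -0.39, 0, 0, 0], [0, 0.71, -0.94, 0, 0, 0], [0, 1.15, -1.48, 0, 0, 0], [0, 1.62, -1.99, 0, 0, 0], [0, 2.11, -2.49, 0, 0, 0], [0, 2.61, -2.96, 0, 0, 0], [0, 3.14, -3.42, 0, 0, 0], [0, 3.68, -3.85, 0, 0, 0], [0, 4.24, -4.27, 0, 0, 0], [0, 4.5, -4.45, 0, 0, 0]]}}

```text
clock: 9.67
eef_pos: [526.1, 192.4, 231.1]
eef_rot: [3.142, -0.0, 1.395]
wrist_force: [-13.0, -2.1, 13.7]
finger_gap: 11.0
```

Emit:
{"api": "servo_tool", "payload": {"series": [[0, 0.2, -0.15, 0, 0, 0], [0, 0.5, -0.34, 0, 0, 0], [0, 0.8, -0.52, 0, 0, 0], [0, 1.1, -0.7, 0, 0, 0], [0, 1.4, -0.87, 0, 0, 0], [0, 1.5, -0.92, 0, 0, 0], [0, 1.5, -0.92, 0, 0, 0], [0, 1.5, -0.92, 0, 0, 0], [0, 1.5, -0.92, 0, 0, 0], [0, 1.5, -0.92, 0, 0, 0]]}}

```text
clock: 10.5
eef_pos: [540.7, 189.7, 239.7]
eef_rot: [3.141, -0.0, 1.395]
wrist_force: [-8.3, -2.4, 9.4]
finger_gap: 10.6
```

Run:
```python
from h import *
s=read_state(); print(s['eef_pos'],s['eef_rot'],s['wrist_force'],s['finger_gap'],s['clock'])
snap('side','d8');crop('d8',150,130,330,280,4,'d8c');snap('scene','s8');snap('wrist','w8')
p=np.array(s['eef_pos'])-[457.4,204.6,132.4]; up=p[2]; print(np.arcsin((50+up)/177.2)-.286, np.arccos((170-np.hypot(*p[:2]))/177.2)-.286)
```

```text
[540.73671124 189.66682001 239.7377241 ] [ 3.14101786e+00 -2.91323304e-04  1.39484882e+00] [-8.3294223  -2.39610185  9.41179128] 10.645932663620032 10.5
0.8067826322620315 0.7823400735785437
```

View pics/d8c.png

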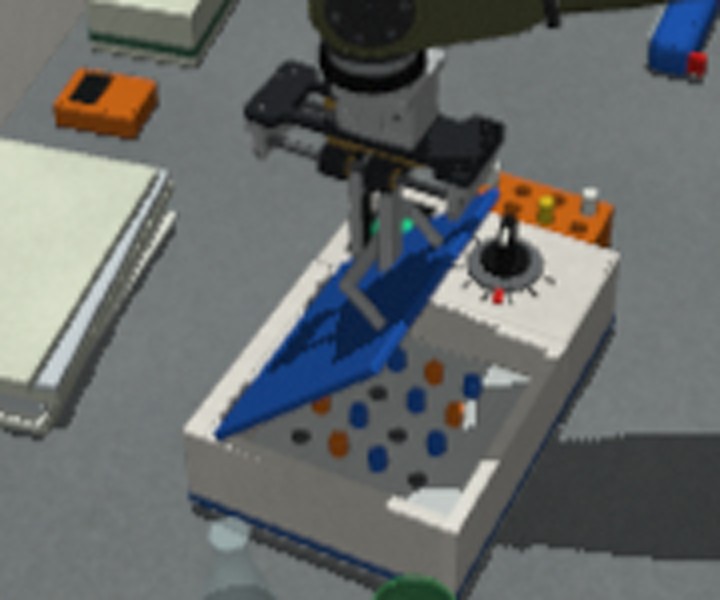

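View pics/w8.png

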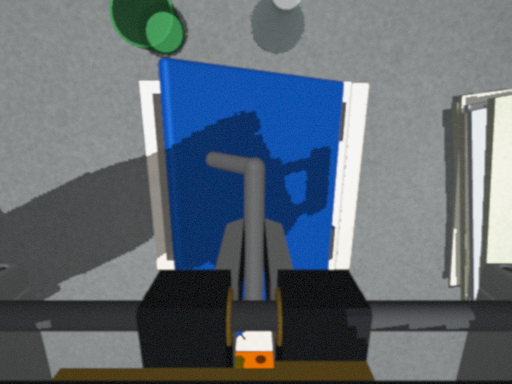

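View pics/s8.png

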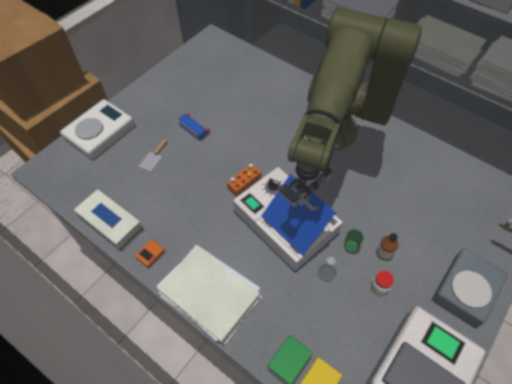

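Run:
```python
from h import *
from fit import W
x=[529.5,128,-.18]
for n in('w8','d8'):
    c=ld(n)
    for t in(.7,.785,.87): print(n,t,[proj(c,W(x,(85-L*np.cos(t)-h*np.sin(t),y,100.5+L*np.sin(t)+h*np.cos(t)))).round(1) for L,y,h in((200,170,10),(200,170,0),(200,-50,10))])
print('obs d8', 150+378/4,130+374/4, 150+400/4,130+322/4, 150+492/4,130+190/4)
# dial angle in d8 vs d0
s=read_state(); print(s['qd'].round(4),s['wrist_force'])
d0=cv2.imread('pics/scene0.png').astype(int);d1=cv2.imread('pics/s8.png').astype(int)
for nm,(a,b,e,f) in dict(rack=(225,163,262,193),beaker=(343,228,365,255),amber=(375,230,400,262),jar=(370,268,398,298),flask=(315,253,340,285),spat=(135,138,170,172),gog=(175,110,212,140)).items(): print(nm,np.abs(d0-d1)[b:f,a:e].mean().round(2))
```

```text
w8 0.7 [array([126.9,  57.8]), array([142.9,  60. ]), array([159.3, 361. ])]
w8 0.785 [array([137.7,  54.1]), array([155. ,  56.5]), array([168.8, 374.5])]
w8 0.87 [array([153. ,  50.3]), array([171.6,  52.8]), array([181.3, 388. ])]
d8 0.7 [array([250. , 226.5]), array([248. , 227.6]), array([280.7, 180.4])]
d8 0.785 [array([246.6, 222.3]), array([244.3, 223.3]), array([277.7, 176.6])]
d8 0.87 [array([242.7, 218.3]), array([240.3, 219.1]), array([274.3, 172.8])]
obs d8 244.5 223.5 250.0 210.5 273.0 177.5
[-0.0005 -0.0006  0.0017  0.0011 -0.0004  0.0001] [-7.86786092 -2.39204872 10.10541838]
rack 1.78
beaker 1.46
amber 1.8
jar 1.91
flask 2.02
spat 2.15
gog 1.85
```

```bash
python3 -c "
from h import *
crop('d8',258,178,292,210,20,'d8d')"
```

```text
(no output)
```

View pics/d8d.png

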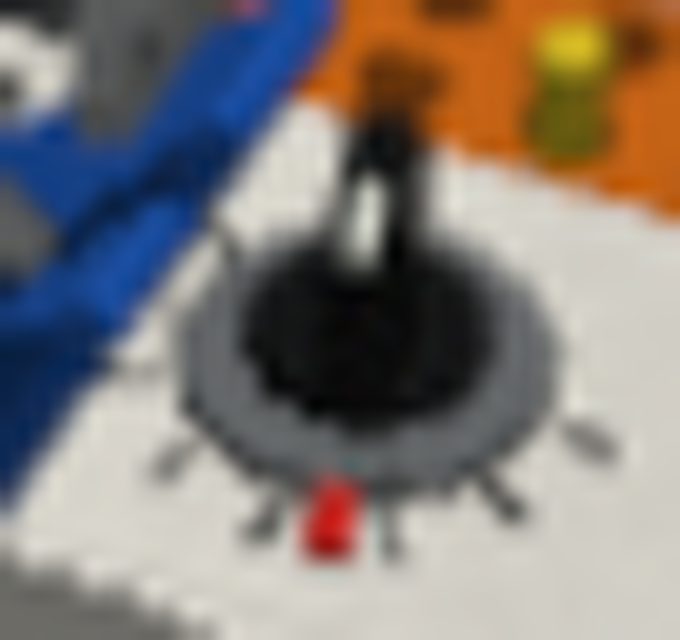

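The lid is at about 0.785 rad by both the arc and the side view, the dial is on the marker, the arm is at rest and the bystanders haven't moved. Handing in.

```bash
python3 -c "
from cell import sign_off
print(sign_off())"
```

```text
the job is handed in; nothing more can be done
None
```

The dial is on the red marker and the gripper is still holding the heater's lid open at about 45 degrees. I handed the job in at about 10.6 s of the 46 s allowed; sign-off gives no verdict.

- **Dial:** I gripped the bar and turned it about 0.68 rad clockwise with the lid still shut. After release, the wrist camera showed the pointer within about 0.02 rad of the marker (0.14 allowed). A side view with the lid open showed it still there.
- **Lid:** I gripped the steel handle and followed the arc up. The measured gripper position puts the lid at 0.78–0.81 rad, and the side camera agrees with 0.785 rad. The wrist camera's lid corner was a looser match, a few pixels off. The arm was at rest, with 30 N grip set and about 13 N read at the wrist.
- **Bench items:** Comparing the scene pictures from before and after, all seven loose items were where they started and nothing touched the lid.
- **Small disagreements:** Camera estimates of the heater's position differed by up to about 5 mm, so I placed both grasps from close wrist views instead. The finger gap on the 12 mm handle read 10.6–11.0 mm; the hold stayed steady and I put it down to pad squeeze.

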